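Stack the keyed cap on the float chamber

ROBOT

A 6-joint arm with a two-finger parallel gripper is mounted at the origin on the work surface. World frame = base frame: x ahead of the robot, y to its left, z up, the work surface at z = 0. Lengths are in m, angles in degrees, forces in N, time in s.
With the tool pointing down it reaches from about 0.275 to 0.825 m from the base axis. Payload 4.9 kg.
Tool frame: the origin (TCP) lies between the finger pads; the fingertips stand 19 mm ahead of it and the grasp point (between the pads) is the TCP (finger_overhang is the distance from the TCP to the fingertips, in m); z points along the fingers, x is the direction in which the jaws open and shut, and the axes are right-handed (so a half turn about z gives the same grasp; the last joint's range is limited). The gripper opens to 85 mm and grips with 20 to 120 N. Pads are 22 mm wide; open, the fingers measure 114 mm over their backs; the gripper's body (76 mm by 85 mm) begins 54 mm behind the grasp point. The pads swing forward as they close: fully open they stand 13 mm farther back than shut.
Start: joints at [-72.204, 18.69, -11.035, 60.275, 0, 82.311], TCP at [0.237, -0.496, 0.25] pointing down, gripper open.
Joint ranges: [-152.03, 152.03], [-55.5, 102.48], [-74.3, 77.21], [-110.64, 120.58], [-84.22, 78.4], [-180, 180]. Speed limits (degrees/s): [147.25, 147.25, 180, 180, 180, 180].

INTERFACE

Orientations are given as [roll, pitch, yaw] about the fixed x, y, z axes, in that order (R = Rz(yaw) Ry(pitch) Rx(roll)).
In Python, from workcell import * gives the robot as it stands. The module is installed in compiled form; this text tells all that it offers.
- The arm moves only by the shell command python3 -m creep 'ROWS' [OPENING] [FORCE]. ROWS is JSON, a list of rows, each a list of 2 entries, a list of its own where there are three numbers: the shift along the tool's x, y, z in cm, then the turn, a rotation vector about the tool's x, y, z in degrees. A call has 1 to 20 rows; each row is the pose to reach, as a shift and turn from the pose commanded when the call began, along the tool's axes at that moment; what a row does not reach only later rows make up. A row lasts 1/8 s, in which the tool goes at most 62.5 mm and 10.7 degrees, less where a joint would pass 70% of its speed; a pose out of reach is approached as far as the arm can. A call with a gripper value outside its range is refused whole. OPENING is the opening, from 0 (shut) to 1 (fully open), set as the call begins (- or left out, the last holds). The fingers move at their own pace and stop on an object; FORCE is the grip in N (left out, the last holds). Time passes only in rows, so rows that repeat a pose let the fingers close. It gives the time, the measured TCP pose, the force and the opening at its end, in the units of the state.
- sense(): the state, without advancing time (a new reading comes with each control period).
- camera(name): name is "side" or "top" or "wrist"; returns (picture, depth): 420x560x3 uint8, red, green, blue; 420x560 float32, m along the optical axis (not along the pixel's ray), 0 where there is no reading.
- camera_model(name): a dict with "fx", "fy", "cx", "cy" (pixels), "distortion" ([k1, k2, p1, p2, k3] as OpenCV has them; the pictures are not rectified), "extrinsics" (4x4, takes a point from camera to world coordinates). Camera axes: x right, y down, z forward; pixel columns grow to the right and rows downward; lengths in m; the calibration is good to about 2 mm. A picture is of the moment at which its call begins: read the wrist's pose just before it. camera_model takes no time and is no camera call; for the wrist camera it gives the pose at the moment of the call.
- job_done(): hands the job in, once; it reports no verdict.
Trained networks look in the newest picture that a camera, given by its name, has taken for a name from the list of things; names that differ only in an ending like _2 or _b are one class to them, and where a whole thing is asked for, a point or a joint stands for the part that bears it (a point fixed in the world has none). Each returns a list of dicts, best first, with "conf" (0 to 1); they miss things now and then, are a little off and sometimes report something else, mostly with a low value. They report only what shows in the picture. A call takes as long as a camera call. They do not tell look-alikes from the thing itself.
- look_for(camera, thing): "position" ([column, row] in pixels, amid what is visible of it).
- outline_of(camera, thing): "mask" (420x560 bool, what is visible of it) and "position" ([column, row] in pixels, amid what is visible of it).
The state is a dict: "time": time; "joint_positions": joint angles; "qvel": joint speeds; "joint_torque": joint torques, N m; "ee_pos": TCP position; "tool_rot": TCP orientation; "contact_force": force on the tool from outside, world axes, zero at the start; "wrist_torque": the same for the moment, N m; "grip_width": finger opening in m.
Only numpy, scipy, OpenCV 4.12 (cv2) and the standard library are available. Lean on these libraries where they do the work, as an engineer would, in place of code of your own. Each camera call takes 0.05 s, during which the arm holds its last target.

TASK

Take the loose grey cap by its red handle and stack it upright on the green float chamber, then turn it there until its three notches find the three brass keys and it drops fully home, flush on the seat. Set it down gently rather than letting it fall, leave the lagging rings, carton and oil can where they are, and let go at the end.

Things in the scene. Friction and masses are not known exactly. Their poses are not given: they have to be found in the camera images.
- cap_grip (a point): Centre of the cap's red handle, on the cap's axis, 57 mm above its underside. The handle is a level bar 100 mm long (this point's x), 16 mm wide (y), 18 mm high, on posts 40 mm either side of the middle; 14 mm of free space between bar and lid plate. z up.
- cap: Loose upright grey cap, 144 mm across, 0.5 to 0.75 kg; origin: underside centre, axes as cap_grip. Lid top 34 mm up, skirt 28 high. Bore underneath 64 mm across, 28 deep. Three notches 20 mm wide in the skirt, edges yellow, open outward and top to bottom, at 30, 150, 270 degrees from x about z. Two lugs along +x and -x, under the bar's line, reach 112 mm from the axis, 18 mm wide, 6 to 28 mm up.
- chamber: Green float chamber, fixed, 160 mm across, 60 mm high, a pipe stub in its side; origin at its underside's centre. Off the keys the cap rides level on their tops, cap_grip 67 mm above the seat, and slides round when a lug is pushed sideways (1 to 4 N; keys and spigot are greased). Within 120 degrees it drops 10 mm by itself and turns no more. Sideways pushes high up or hard can tip it.
- seat (a point): Centre of the flat seat on the chamber, 60 mm above the bench. Cap home: cap_grip 57 mm above it; all three fits are right. Here stands a steel spigot 60 mm across, 24 high, 5 mm chamfer; the bore fits over it with 2 mm to spare all round. z up; x and y tell nothing of the keys.
- key_tops (a point): Point on the chamber's axis 10 mm above the seat, level with the tops of three equal brass keys, 52 to 74 mm out from the axis, 120 degrees apart, 16 mm wide, tops rounded. Their ring is fixed at an unknown angle that no reading gives: see it or find it by touch.
- lagging1_mid (a point): Centre of a white pipe-lagging ring lying flat, 60 mm across, 45 mm high. Bystander.
- lagging2_mid (a point): Centre of a second such ring. Bystander.
- carton_mid (a point): Centre of a closed cardboard carton 80 x 100 x 60 mm high. Bystander.
- oilcan_mid (a point): Centre of a blue can 52 mm across, 100 mm high. Bystander.
Things that resemble listed ones, but are neither listed nor needed, are in the scene too. Several things look just like the cap: the one meant starts farthest from the robot's base.

How it is judged:
By the outcome, as a careful person would: the job done as asked, in the order asked, and still so for the second after the job is handed in, with the robot touching nothing.
It also fails if it takes over 72 s, if anything falls off the work surface, if the arm or the gripper's body presses on something with over 40 N, if the wrist force passes 120 N, or if a joint passes its speed limit or range.

## Working session

There is one attempt and no reset: what is moved stays moved. The work goes in short steps, Python scripts to look and compute and a shell command to move; the robot and the scene stay as the last step left them, time stands still between calls to the robot, and variables do not carry over. Pictures are saved under pics/ and viewed, and the job is handed in when it is done.

```bash
mkdir -p pics
cat > h.py <<'E'
from workcell import *
import numpy as np, cv2
def snap(n,f):
    p,d=camera(n); cv2.imwrite('pics/'+f+'.png',p[:,:,::-1]); np.save('pics/'+f+'.npy',d); return p,d
def pt(m,d,u,v,z=None):
    K=np.array([[m['fx'],0,m['cx']],[0,m['fy'],m['cy']],[0,0,1]])
    q=cv2.undistortPoints(np.array([[[u,v]]],float),K,np.array(m['distortion']))[0,0]
    r=np.array([q[0],q[1],1]); T=np.array(m['extrinsics'])
    if z is None: return T[:3,:3]@(r*d)+T[:3,3]
    w=T[:3,:3]@r; return T[:3,3]+w*(z-T[2,3])/w[2]
def cloud(m,d):
    K=np.array([[m['fx'],0,m['cx']],[0,m['fy'],m['cy']],[0,0,1]])
    g=np.stack(np.meshgrid(np.arange(560.),np.arange(420.)),-1).reshape(-1,1,2)
    q=cv2.undistortPoints(g,K,np.array(m['distortion']))[:,0]
    P=np.c_[q,np.ones(len(q))]*d.reshape(-1,1); T=np.array(m['extrinsics'])
    return (P@T[:3,:3].T+T[:3,3]).reshape(420,560,3)
E
python3 - <<'E'
from h import *
s=sense(); print(s)
for n in ['top','side','wrist']:
    snap(n,n+'0')
    for t in ['cap','chamber']:
        print(n,t,[(r['position'],r['conf']) for r in look_for(n,t)])
    print(camera_model(n)['extrinsics'])
E
```

```text
{'time': 0.0, 'joint_positions': array([-7.22056566e+01,  1.87313434e+01, -1.10916323e+01,  6.02751972e+01,
        8.52080209e-04,  8.23101905e+01]), 'qvel': array([ 0.12502077,  0.00024056,  0.00401453, -0.04001791, -0.13823497,
        0.00218867]), 'joint_torque': array([-2.75257356e-03, -4.43394935e+01,  2.62443155e+01,  1.53306843e-02,
       -1.02997724e-04,  6.07713176e-06]), 'ee_pos': array([ 0.23648264, -0.49595657,  0.24951223]), 'tool_rot': array([-1.79986019e+02,  9.71760802e-02, -6.45158360e+01]), 'contact_force': array([ 0.08802319, -0.20735773, -0.27651838]), 'wrist_torque': array([-0.0096683 ,  0.06991218, -0.0378872 ]), 'grip_width': 0.085914809024906}
top cap [([234.5, 261.7], 0.88), ([239.7, 187.3], 0.8), ([152.1, 291.8], 0.64)]
top chamber [([350.5, 195.6], 0.57), ([180.1, 150.0], 0.23)]
[[ 0.00452294 -0.99346068  0.11408518  0.30979946]
 [-0.99997584 -0.00389109  0.00576053  0.03492379]
 [-0.00527894 -0.11410847 -0.99345427  1.62710335]
 [ 0.          0.          0.          1.        ]]
side cap [([233.6, 257.7], 0.89), ([350.2, 392.0], 0.62), ([330.4, 280.8], 0.58)]
side chamber [([298.1, 177.5], 0.96)]
[[-0.9457339  -0.19610692  0.25909353  0.21375844]
 [-0.3248428   0.5903014  -0.73893261  0.84570656]
 [-0.00803348 -0.7829983  -0.62197197  0.75080256]
 [ 0.          0.          0.          1.        ]]
wrist cap []
wrist chamber []
[[ 4.29789765e-01 -8.66950637e-01 -2.52343714e-01  3.01592491e-01]
 [-9.02928976e-01 -4.12618739e-01 -1.20270696e-01 -4.66621336e-01]
 [ 1.47011444e-04  2.79539566e-01 -9.60134162e-01  3.73713732e-01]
 [ 0.00000000e+00  0.00000000e+00  0.00000000e+00  1.00000000e+00]]
```

View pics/top0.png

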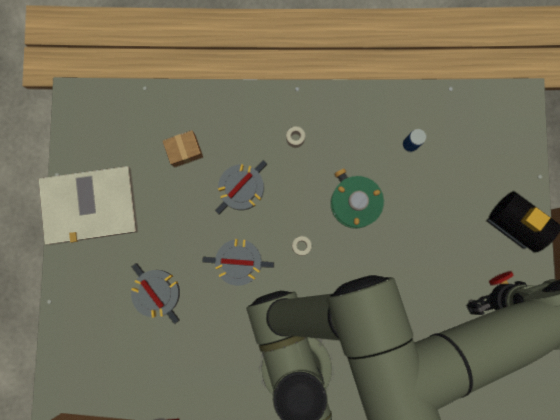

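View pics/side0.png

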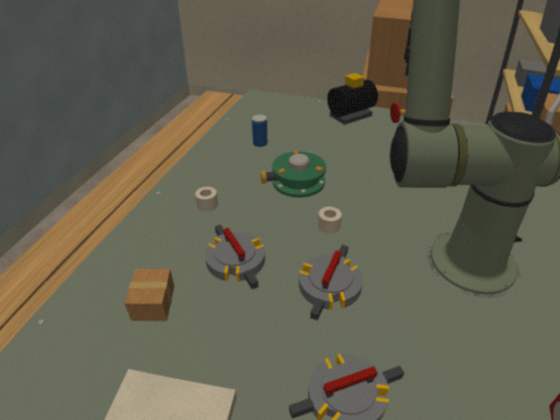

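Run:
```python
from h import *
m=camera_model('top')
d=np.load('pics/top0.npy')
for n,u,v,z in [('capA',234.5,261.7,.05),('capB',239.7,187.3,.05),('capC',152,291.8,.05),('chamber',350.5,195.6,.06),('ch2',180,150,.06)]:
    print(n,pt(m,None,u,v,z),pt(m,d[int(v),int(u)],u,v))
```

```text
capA [0.32182773 0.18896341 0.05      ] [0.32173469 0.1877719  0.06219902]
capB [0.55331894 0.17628878 0.05      ] [0.5505755  0.17469619 0.06776731]
capC [0.23032988 0.43824041 0.05      ] [0.23091579 0.43526683 0.06162767]
chamber [ 0.52700412 -0.16853474  0.06      ] [ 0.52476128 -0.16643384  0.07618182]
ch2 [0.66893812 0.3635968  0.06      ] [0.66993529 0.36450938 0.05564886]
```

The top view shows three caps. B, at (240,187) px, is the farthest from the base at 0.58 m. The chamber is at (357,202), with brass keys near (341,189), (376,193) and (357,221). Next I'll measure the angles.

```bash
cat >> h.py <<'E'
def feats(n,f,p,d,m,c,zr=None,rad=.13):
    """red bar & yellow blobs around world xy c"""
    C=cloud(m,d); hsv=cv2.cvtColor(p,cv2.COLOR_RGB2HSV)
    near=np.hypot(C[...,0]-c[0],C[...,1]-c[1])<rad
    red=near&((hsv[...,0]<8)|(hsv[...,0]>172))&(hsv[...,1]>150)&(hsv[...,2]>50)
    yel=near&(hsv[...,0]>12)&(hsv[...,0]<32)&(hsv[...,1]>130)&(hsv[...,2]>90)
    return C,red,yel
E
python3 - <<'E'
from h import *
p=cv2.imread('pics/top0.png')[:,:,::-1].copy(); d=np.load('pics/top0.npy'); m=camera_model('top')
print(m['fx'])
C,red,_=feats('','',p,d,m,(.553,.176))
v,u=np.nonzero(red); W=np.array([pt(m,None,a,b,.066) for a,b in zip(u,v)])
c=W.mean(0); w=np.linalg.eigh(np.cov(W[:,:2].T)); ax=w[1][:,1]
print('bar',c,W.ptp(0) if hasattr(W,'ptp') else np.ptp(W,axis=0),np.degrees(np.arctan2(ax[1],ax[0])), np.median(C[red],0))
C,_,yel=feats('','',p,d,m,c)
def blobs(M,z,c):
    n,l,s,ce=cv2.connectedComponentsWithStats(M.astype(np.uint8))
    for i in range(1,n):
        if s[i,4]>3:
            q=pt(m,None,*ce[i],z); print(ce[i],s[i,4],q,np.hypot(*(q-c)[:2]),np.degrees(np.arctan2(q[1]-c[1],q[0]-c[0])))
blobs(yel,.03,c)
# chamber: green
hsv=cv2.cvtColor(p,cv2.COLOR_RGB2HSV)
C,_,yel=feats('','',p,d,m,(.51,-.18),rad=.15)
g=(hsv[...,0]>55)&(hsv[...,0]<90)&(hsv[...,1]>120)&(np.hypot(C[...,0]-.51,C[...,1]+.18)<.15)&(C[...,2]>.05)
v,u=np.nonzero(g); W=np.array([pt(m,None,a,b,.06) for a,b in zip(u,v)])
(cc,r)=cv2.minEnclosingCircle(W[:,:2].astype(np.float32)); print('chamber',cc,r,W.min(0),W.max(0))
blobs(yel,.07,np.array([*cc,0]))
big=cv2.resize(p[120:260,180:420],None,fx=3.3,fy=3.3,interpolation=cv2.INTER_CUBIC); cv2.imwrite('pics/topz.png',big[:,:,::-1])
E
```

```text
509.4524824341202
bar [0.55967613 0.17450097 0.066     ] [7.23586668e-02 6.74529423e-02 2.22044605e-16] 137.38083215209545 [0.56022375 0.17385569 0.06470277]
[241.14285714 167.64285714] 14 [0.61966736 0.17433574 0.03      ] 0.05999145987865428 -0.1578037111375772
[248.75       169.33333333] 12 [0.61431067 0.15006732 0.03      ] 0.059849277894139866 -24.09513847472512
[221.29411765 188.23529412] 17 [0.55316632 0.23631643 0.03      ] 0.06215729462818833 96.01167786037732
[223.4 195.7] 10 [0.52933081 0.22924204 0.03      ] 0.06258931867925017 119.0014789057351
[257.1875 196.3125] 16 [0.52780619 0.1223769  0.03      ] 0.061095104714051544 -121.44264776993016
[251.69230769 202.46153846] 13 [0.50813625 0.13954157 0.03      ] 0.06227775734056849 -145.85103436235653
chamber (0.5065077543258667, -0.1870875209569931) 0.07608228176832199 [ 0.43889169 -0.26238205  0.06      ] [ 0.58230799 -0.11426347  0.06      ]
[339.69230769 172.23076923] 39 [ 0.59850899 -0.13460729  0.07      ] 0.10591695748607415 29.701715453555618
[341.04545455 188.90909091] 22 [ 0.54634646 -0.13837159  0.07      ] 0.06293142465075656 50.72453489484812
[376.22727273 192.22727273] 22 [ 0.53635434 -0.24624017  0.07      ] 0.06625597853809423 -63.22590869321986
[356.18181818 220.81818182] 22 [ 0.44777795 -0.18372675  0.07      ] 0.05882588930424308 176.7248623153518
```

View pics/topz.png

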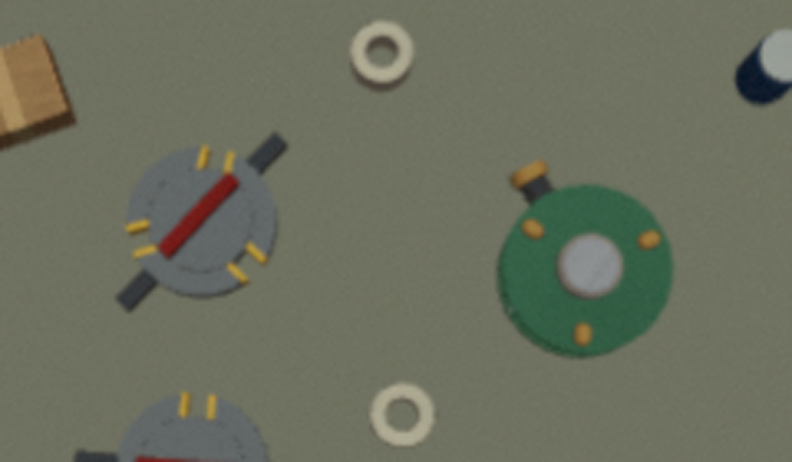

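Cap B's yaw is about -43°, with the notches at -13°, 107° and -133°. The keys are at about 55°, -65° and 175°, so the cap's home yaw is about -95°. I'll look at the chamber from above with the wrist camera on the way to the cap.

```bash
python3 -m creep '[[[-2,-4.5,0],[0,0,-7]],[[-5,-12,0],[0,0,-17]],[[-8,-18,0],[0,0,-27]],[[-10.5,-24,0],[0,0,-36]],[[-13,-30,0],[0,0,-45]],[[-15,-35,0],[0,0,-54]],[[-15.9,-37.8,0],[0,0,-60]],[[-15.9,-37.8,0],[0,0,-60]],[[-15.9,-37.8,0],[0,0,-60]]]' 1 20
python3 - <<'E'
from h import *
print(sense()['ee_pos'],sense()['tool_rot'])
snap('wrist','w1'); import pickle; pickle.dump(camera_model('wrist'),open('pics/w1.pkl','wb'))
E
```

```text
time: 1.58
ee_pos: [0.5091, -0.1904, 0.2501]
tool_rot: [180.0, 0.0, -4.5]
contact_force: [0.7, -0.1, -0.2]
grip_width: 0.0854
[ 0.50910137 -0.1904398   0.25012304] [ 1.79986149e+02  4.01779972e-02 -4.53593242e+00]
```

View pics/w1.png

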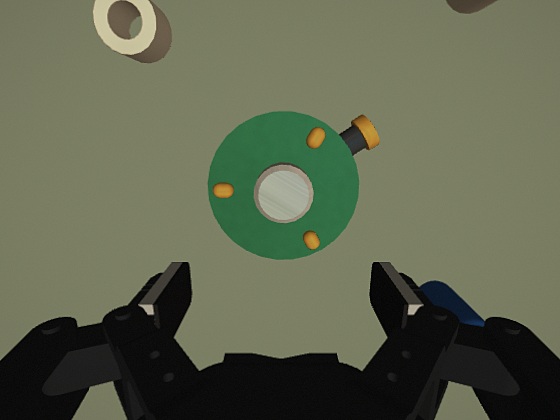

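Run:
```python
from h import *
import pickle
p=cv2.imread('pics/w1.png')[:,:,::-1].copy(); d=np.load('pics/w1.npy'); m=pickle.load(open('pics/w1.pkl','rb'))
hsv=cv2.cvtColor(p,cv2.COLOR_RGB2HSV); C=cloud(m,d)
c0=np.array([.51,-.189]); R=np.hypot(C[...,0]-c0[0],C[...,1]-c0[1])
g=(hsv[...,0]>50)&(hsv[...,0]<90)&(hsv[...,1]>100)&(R<.1)&(C[...,2]>.05)
cn=max(cv2.findContours(g.astype(np.uint8),0,1)[0],key=len)[:,0]
W=np.array([pt(m,None,a,b,.06) for a,b in cn]); 
A=np.c_[2*W[:,:2],np.ones(len(W))]; s=np.linalg.lstsq(A,(W[:,:2]**2).sum(1),rcond=None)[0]; print('rim',s[:2],np.sqrt(s[2]+s[0]**2+s[1]**2))
sp=(hsv[...,1]<60)&(R<.04)&(C[...,2]>.078)&(C[...,2]<.1); print('spigot',C[sp][:,:2].min(0)/2+C[sp][:,:2].max(0)/2,np.ptp(C[sp],axis=0),np.median(C[sp][:,2]))
y=(hsv[...,0]>8)&(hsv[...,0]<32)&(hsv[...,1]>130)&(R<.085)
n,l,st,ce=cv2.connectedComponentsWithStats(y.astype(np.uint8)); k=[]
for i in range(1,n):
    if st[i,4]>30: k.append(pt(m,None,*ce[i],.068)); print(ce[i],st[i,4],k[-1],np.median(C[l==i],0))
k=np.array(k); c=s[:2]
for q in k:
  e=q[:2]-c; print(np.hypot(*e),np.degrees(np.arctan2(e[1],e[0])))
A=np.c_[2*k[:,:2],np.ones(3)]; s=np.linalg.solve(A,(k[:,:2]**2).sum(1)); print('key circ',s[:2],[np.degrees(np.arctan2(*(q[:2]-s[:2])[::-1])) for q in k],np.sqrt(s[2]+s[0]**2+s[1]**2))
```

```text
rim [ 0.51261263 -0.18891689] 0.0788798686003145
spigot [ 0.51283079 -0.18869489] [0.05898036 0.05937765 0.00844353] 0.0836603874267629
[315.36241611 137.37248322] 298 [ 0.54843053 -0.1371629   0.068     ] [ 0.54836464 -0.13726835  0.06824266]
[222.87453875 189.95202952] 271 [ 0.45105959 -0.18202646  0.068     ] [ 0.45109552 -0.18192957  0.06786027]
[310.87336245 239.48908297] 229 [ 0.53844262 -0.2438716   0.068     ] [ 0.53831405 -0.24368066  0.06796354]
0.06293962689587265 55.31366115942713
0.061937501616495215 173.61273760343215
0.06072238913740249 -64.82538564351792
key circ [ 0.51266557 -0.18763709] [np.float64(54.67940640443076), np.float64(174.7962689412351), np.float64(-65.37399446774333)] 0.06186093858968208
```

The wrist view shows the keys at (315,137), (223,190) and (311,239) px. The seat centre works out at (0.5127, -0.1887) and the key ring at 54.7° mod 120, which agrees with the top view. Next I'll move over the cap.

```bash
python3 -m creep '[[[0.3,-4,0],[0,0,-6]],[[0.7,-10,1],[0,0,-15]],[[1.1,-16,2],[0,0,-24]],[[1.5,-22,3],[0,0,-33]],[[1.8,-28,4],[0,0,-41]],[[2.0,-33,4],[0,0,-48]],[[2.2,-36.3,4],[0,0,-52]],[[2.2,-36.8,4],[0,0,-52]],[[2.2,-36.8,4],[0,0,-52]]]'
cat > cap.py <<'E'
from h import *
import sys
def cap(n,f,c0,zb,show=True):
    m=camera_model(n); p,d=snap(n,f)
    C=cloud(m,d); hsv=cv2.cvtColor(p,cv2.COLOR_RGB2HSV); R=np.hypot(C[...,0]-c0[0],C[...,1]-c0[1])
    red=(R<.07)&((hsv[...,0]<8)|(hsv[...,0]>172))&(hsv[...,1]>150)&(hsv[...,2]>40)&(C[...,2]>zb+.060)
    top=C[red]; 
    cn=max(cv2.findContours(red.astype(np.uint8),0,2)[0],key=cv2.contourArea)
    W=np.array([pt(m,None,a,b,zb+.066)[:2] for a,b in cn[:,0]])
    r=cv2.minAreaRect((W*1000).astype(np.float32)); b=cv2.boxPoints(r); L=b[1]-b[0],b[2]-b[1]; e=max(L,key=np.linalg.norm)
    print('bar centre',np.array(r[0])/1000,r[1],'angle',np.degrees(np.arctan2(e[1],e[0]))%180,'z',np.median(top[:,2]))
    c=np.array(r[0])/1000
    y=(hsv[...,0]>12)&(hsv[...,0]<34)&(hsv[...,1]>120)&(hsv[...,2]>80)&(R<.09)&(C[...,2]>zb+.022)
    k,l,st,ce=cv2.connectedComponentsWithStats(y.astype(np.uint8))
    for i in range(1,k):
        if st[i,4]>15:
            q=pt(m,None,*ce[i],zb+.028)[:2]-c; print('  yel',ce[i].round(),st[i,4],np.hypot(*q).round(4),np.degrees(np.arctan2(q[1],q[0])).round(1))
E
python3 - <<'E'
from cap import *
print(sense()['ee_pos'],sense()['tool_rot'])
cap('wrist','w2',(.56,.1745),0)
E
```

```text
time: 2.75
ee_pos: [0.5603, 0.1734, 0.2102]
tool_rot: [180.0, 0.0, 47.4]
contact_force: [-0.1, -0.8, -0.3]
grip_width: 0.0852
[0.56031927 0.17338384 0.2102404 ] [1.79988762e+02 4.10951029e-02 4.73519668e+01]
bar centre [0.56135663 0.17818358] (14.763772964477539, 98.30289459228516) angle 137.14412 z 0.0657934662530325
  yel [304. 133.] 156 0.0608 119.5
  yel [326. 147.] 163 0.0607 94.8
  yel [225. 179.] 136 0.0617 -144.0
  yel [227. 203.] 145 0.0615 -120.7
  yel [323. 233.] 115 0.0619 -0.8
  yel [301. 245.] 117 0.0622 -25.3
```

View pics/w2.png

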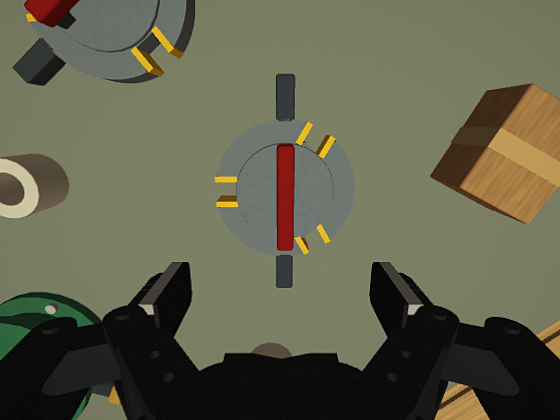

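The wrist view shows the bar from (286,145) to (286,250) px, centred between the jaws. The cap's yaw is -42.9°, and the notch at (225,190) is on its -y side. Now I'll descend and grip.

```bash
python3 -m creep '[[[0.2,-0.1,1],[0,0,0]],[[0.4,-0.2,4],[0,0,0]],[[0.4,-0.2,7],[0,0,0]],[[0.4,-0.2,10],[0,0,0]],[[0.4,-0.2,12],[0,0,0]],[[0.4,-0.2,13.5],[0,0,0]],[[0.4,-0.2,14.3],[0,0,0]],[[0.4,-0.2,14.8],[0,0,0]],[[0.4,-0.2,14.8],[0,0,0]]]'
```

```text
time: 3.92
ee_pos: [0.5618, 0.1791, 0.0625]
tool_rot: [180.0, -0.0, 47.5]
contact_force: [-0.2, -0.3, 0.2]
grip_width: 0.0853
```

```bash
python3 -m creep '[[[0,0,0],[0,0,0]],[[0,0,0],[0,0,0]],[[0,0,0],[0,0,0]],[[0,0,0],[0,0,0]],[[0,0,0],[0,0,0]],[[0,0,0],[0,0,0]]]' 0 50
```

```text
time: 4.68
ee_pos: [0.5615, 0.1789, 0.0626]
tool_rot: [180.0, 0.0, 47.5]
contact_force: [-2.9, -1.8, 5.8]
grip_width: 0.015
```

```bash
python3 -m creep '[[[0,0,-0.5],[0,0,0]],[[0,0,-1.5],[0,0,0]],[[0,0,-3],[0,0,0]],[[0,0,-5],[0,0,0]],[[0,0,-7],[0,0,0]],[[0,0,-9],[0,0,0]],[[0,0,-11],[0,0,0]],[[0,0,-12.5],[0,0,0]],[[0,0,-13],[0,0,0]],[[0,0,-13],[0,0,0]],[[0,0,-13],[0,0,0]]]'
python3 - <<'E'
from cap import *
s=sense();print(s['ee_pos'],s['tool_rot'],s['contact_force'],s['wrist_torque'],s['grip_width'])
cap('wrist','w3',s['ee_pos'],s['ee_pos'][2]-.06)
E
```

```text
time: 6.05
ee_pos: [0.561, 0.179, 0.1914]
tool_rot: [-179.9, 0.1, 47.5]
contact_force: [0.1, 0.4, -6.2]
grip_width: 0.0152
[0.56102607 0.17900255 0.1914165 ] [-1.79945112e+02  7.14983414e-02  4.74857947e+01] [ 0.08990377  0.42191542 -6.17395249] [ 0.00561765 -0.0285078  -0.02319627] 0.015199835222142346
bar centre [0.55572522 0.18366862] (15.00641918182373, 85.61642456054688) angle 137.43318 z 0.19451584615535433
  yel [317. 148.] 553 0.0542 117.4
  yel [359. 173.] 581 0.0557 90.7
  yel [172. 232.] 450 0.0595 -138.4
  yel [175. 273.] 464 0.0626 -114.9
  yel [303. 335.] 31 0.0619 -29.9
```

View pics/w3.png

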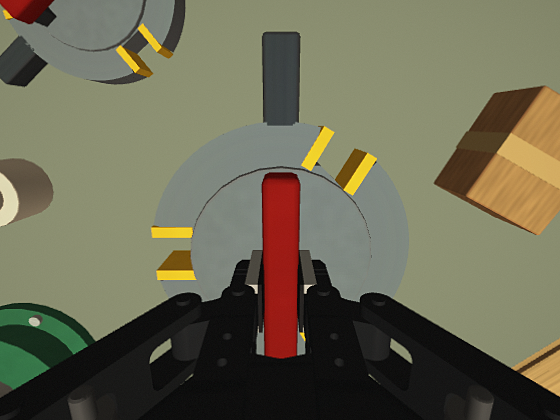

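The bar is held square. Its visible part is cut off by the gripper, but the far end puts the bar centre within about 1 mm of the TCP. The load is about 6 N. I'll carry it over the chamber, stopping about 22° short of the keys.

```bash
python3 -m creep '[[[-0.6,0.4,-0.8],[0,0,0.5]],[[-2.5,1.7,-1.5],[0,0,2.5]],[[-5.5,3.9,-1.5],[0,0,5.5]],[[-9,6.3,-1.5],[0,0,9]],[[-13,9.1,-1.5],[0,0,13]],[[-17,11.9,-1.5],[0,0,17]],[[-21,14.7,-1.5],[0,0,21]],[[-24.5,17.2,-1.5],[0,0,24.5]],[[-27.4,19.2,-1.5],[0,0,27.5]],[[-29.4,20.6,-1.5],[0,0,29.5]],[[-30.4,21.3,-1.5],[0,0,30.5]],[[-30.4,21.3,-1.5],[0,0,30.5]],[[-30.4,21.3,-1.5],[0,0,30.5]],[[-30.4,21.3,-1.5],[0,0,30.5]]]'
```

```text
time: 7.85
ee_pos: [0.5133, -0.1879, 0.2073]
tool_rot: [-180.0, 0.0, 17.1]
contact_force: [-0.1, -0.1, -5.3]
grip_width: 0.0154
```

Run:
```python
from h import *
s=sense();print(s['ee_pos'],s['tool_rot'],s['wrist_torque'])
snap('wrist','w4');snap('side','s4')
cv2.imwrite('pics/s4z.png',cv2.resize(cv2.imread('pics/s4.png')[80:260,180:420],None,fx=3,fy=3))
```

```text
[ 0.51325908 -0.18788641  0.20728029] [-1.79977265e+02  1.83344278e-03  1.70775129e+01] [ 0.01142752 -0.04271327  0.02471097]
```

View pics/s4z.png

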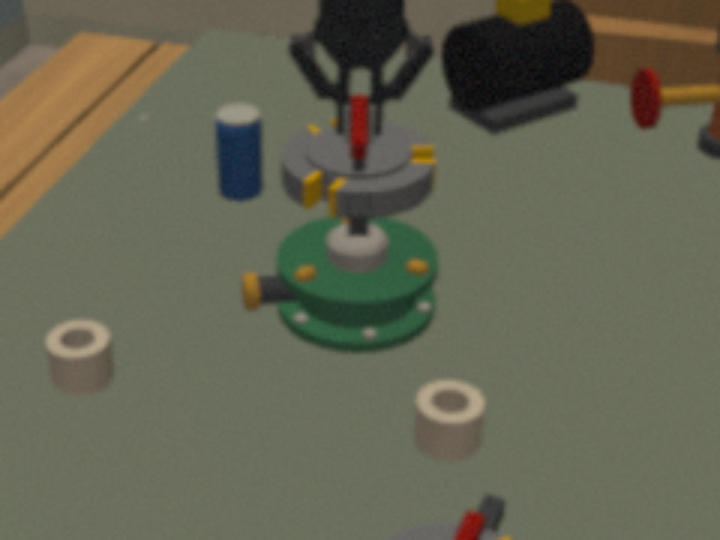

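The cap hangs level over the spigot (zoomed side view, spigot at (357,240)). I'll trim by 1 mm and lower it.

```bash
python3 -m creep '[[[-0.05,0.05,1],[0,0,0]],[[-0.1,0.05,2.5],[0,0,0]],[[-0.1,0.05,4],[0,0,0]],[[-0.1,0.05,5],[0,0,0]],[[-0.1,0.05,5.6],[0,0,0]],[[-0.1,0.05,6],[0,0,0]],[[-0.1,0.05,6.4],[0,0,0]],[[-0.1,0.05,6.7],[0,0,0]],[[-0.1,0.05,6.9],[0,0,0]],[[-0.1,0.05,7.0],[0,0,0]],[[-0.1,0.05,7.0],[0,0,0]]]'; python3 -c "
from workcell import *;s=sense();print(s['wrist_torque'],s['contact_force'])"
```

```text
time: 9.32
ee_pos: [0.5124, -0.1897, 0.1373]
tool_rot: [180.0, -0.0, 17.0]
contact_force: [0.4, 0.7, -5.1]
grip_width: 0.015
[ 0.01755604 -0.01766374 -0.01891617] [ 0.39996057  0.69049537 -5.06381404]
```

```bash
python3 -m creep '[[[0,0,0.15],[0,0,0]],[[0,-0.05,0.3],[0,0,0]],[[0,-0.05,0.4],[0,0,0]],[[0,-0.05,0.5],[0,0,0]],[[0,-0.05,0.5],[0,0,0]]]'; python3 -c "
from workcell import *;s=sense();print(s['wrist_torque'],s['contact_force'])"
```

```text
time: 9.95
ee_pos: [0.5122, -0.1892, 0.1325]
tool_rot: [180.0, -0.0, 17.0]
contact_force: [-1.2, 1.1, -2.7]
grip_width: 0.015
[0.17024307 0.27051149 0.06200378] [-1.19294513  1.12718248 -2.71011172]
```

Contact at 0.1325, which is where I expected the key tops. I'll press down a little more.

```bash
python3 -m creep '[[[0,0,0.05],[0,0,0]],[[0,0,0.1],[0,0,0]],[[0,0,0.1],[0,0,0]]]'
python3 - <<'E'
from h import *
s=sense();print(s['wrist_torque'],s['contact_force'])
snap('side','s5')
cv2.imwrite('pics/s5z.png',cv2.resize(cv2.imread('pics/s5.png')[80:260,180:420],None,fx=3,fy=3))
E
```

```text
time: 10.32
ee_pos: [0.5123, -0.1892, 0.1324]
tool_rot: [180.0, -0.0, 17.0]
contact_force: [-4.0, 1.6, 7.4]
grip_width: 0.0149
[ 0.41146124  0.85248042 -0.04575594] [-4.01862532  1.64790077  7.3756748 ]
```

View pics/s5z.png

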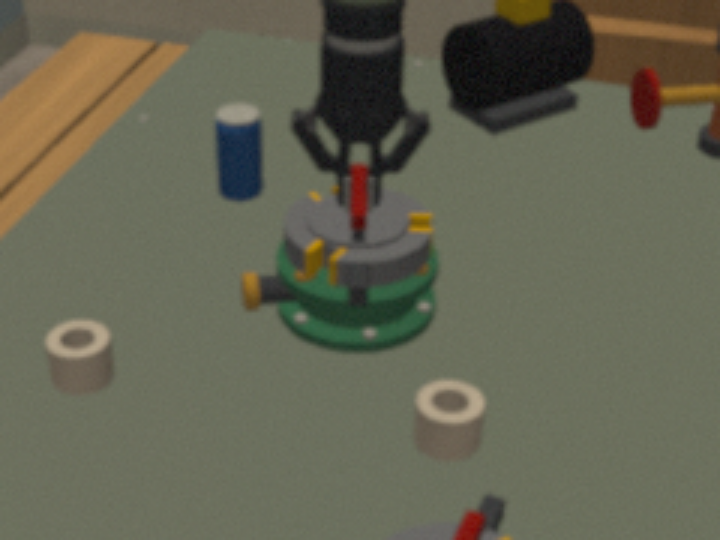

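It rides level on the keys, visible at (308,275) and (425,268). Now I'll turn it toward them under light pressure.

```bash
python3 -m creep '[[[0,0,0],[0,0,3]],[[0,0,0],[0,0,6]],[[0,0,0],[0,0,9]],[[0,0,0],[0,0,12]],[[0,0,0],[0,0,15]],[[0,0,0],[0,0,17]],[[0,0,0],[0,0,18.5]],[[0,0,0],[0,0,19.5]],[[0,0,0],[0,0,19.5]]]';  python3 -c "
from workcell import *;s=sense();print(s['wrist_torque'],s['contact_force'])"
```

```text
time: 11.5
ee_pos: [0.512, -0.189, 0.1308]
tool_rot: [-180.0, 0.0, -2.5]
contact_force: [0.3, -0.1, -5.1]
grip_width: 0.0147
[-0.01338536 -0.00465968  0.03619681] [ 0.25528003 -0.07157131 -5.10515702]
```

The load is back to the cap's own weight and z is below the key tops, so the notches are over the keys. I'll lower it home gently.

```bash
python3 -m creep '[[[0,0,0.1],[0,0,0.7]],[[0,0,0.25],[0,0,1]],[[0,0,0.4],[0,0,1]],[[0,0,0.4],[0,0,1]]]';  python3 -c "
from workcell import *;s=sense();print(s['wrist_torque'],s['contact_force'])"
```

```text
time: 12.0
ee_pos: [0.5118, -0.1888, 0.1269]
tool_rot: [-180.0, 0.1, -3.5]
contact_force: [-1.1, 1.4, -5.1]
grip_width: 0.015
[ 0.51304277  0.3433995  -0.04848143] [-1.10693969  1.41791678 -5.0927798 ]
```

```bash
python3 -m creep '[[[0,0,0.1],[0,0,0.5]],[[0,0,0.2],[0,0,0.5]],[[0,0,0.3],[0,0,0.5]],[[0,0,0.4],[0,0,0.5]],[[0,0,0.45],[0,0,0.5]],[[0,0,0.45],[0,0,0.5]]]';  python3 -c "
from workcell import *;s=sense();print(s['wrist_torque'],s['contact_force'])"
```

```text
time: 12.75
ee_pos: [0.5113, -0.1885, 0.1227]
tool_rot: [-179.9, 0.1, -4.0]
contact_force: [-4.7, 4.2, 0.4]
grip_width: 0.015
[ 1.04855267  0.97191472 -0.05318794] [-4.727618    4.22771615  0.41336211]
```

At 0.1227, where home was expected at about 0.1226, the seat has started to carry the weight. I'll press slightly, then open.

```bash
python3 -m creep '[[[0,0,0.05],[0,0,0]],[[0,0,0.05],[0,0,0]]]'; python3 -m creep '[[[0,0,0.05],[0,0,0]],[[0,0,0.05],[0,0,0]],[[0,0,0.05],[0,0,0]],[[0,0,0.05],[0,0,0]]]' 0.6
```

```text
time: 13.0
ee_pos: [0.5113, -0.1884, 0.1226]
tool_rot: [-179.9, 0.1, -4.0]
contact_force: [-5.2, 6.1, 4.5]
grip_width: 0.0149
time: 13.5
ee_pos: [0.5126, -0.1896, 0.122]
tool_rot: [180.0, -0.0, -4.0]
contact_force: [0.6, -0.5, -0.5]
grip_width: 0.0513
```

```bash
python3 -m creep '[[[0,0,-0.5],[0,0,0]],[[0,0,-2],[0,0,0]],[[0,0,-5],[0,0,0]],[[0,0,-9],[0,0,0]],[[0,0,-13],[0,0,0]],[[0,0,-15],[0,0,0]],[[0,0,-15],[0,0,0]],[[0,0,-15],[0,0,0]]]'
python3 - <<'E'
from cap import *
cap('wrist','w6',(.5127,-.1887),.06); snap('side','s6'); snap('top','t6')
m=camera_model('wrist');C=cloud(m,np.load('pics/w6.npy'));R=np.hypot(C[...,0]-.5127,C[...,1]+.1887)
P=C[(R>.03)&(R<.066)&(C[...,2]>.085)&(C[...,2]<.11)]
A=np.c_[P[:,:2]-[.5127,-.1887],np.ones(len(P))]; print('lid plane slope,z',np.linalg.lstsq(A,P[:,2],rcond=None)[0],np.median(P[:,2]))
z=cv2.resize(cv2.imread('pics/s6.png')[120:220,230:370],None,fx=5,fy=5);cv2.imwrite('pics/s6z.png',z)
E
```

```text
time: 14.5
ee_pos: [0.5118, -0.189, 0.2713]
tool_rot: [-180.0, 0.0, -4.0]
contact_force: [0.3, -0.5, -0.1]
grip_width: 0.0509
bar centre [ 0.51252374 -0.18766075] (97.98870086669922, 14.88819694519043) angle 85.51292 z 0.1256880762655977
  yel [299. 136.] 153 0.06 67.9
  yel [321. 149.] 159 0.0603 43.1
  yel [221. 181.] 135 0.0615 165.1
  yel [223. 205.] 147 0.0618 -171.4
  yel [318. 235.] 117 0.0623 -52.8
  yel [297. 246.] 123 0.063 -76.8
lid plane slope,z [-0.00430027 -0.00775634  0.09020032] 0.08867813654392709
```

View pics/s6z.png

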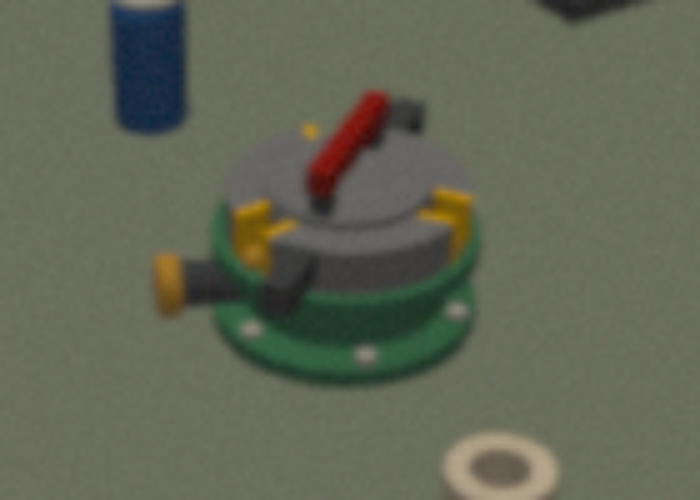

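View pics/w6.png

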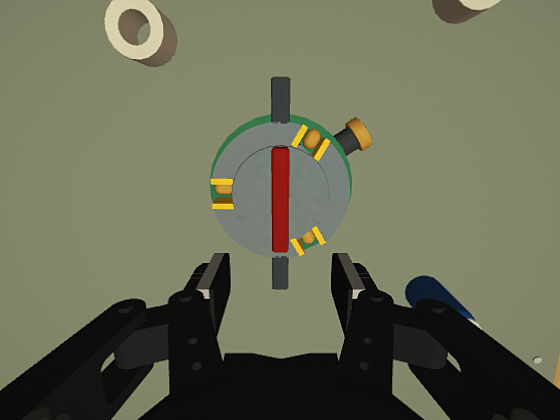

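View pics/s6.png

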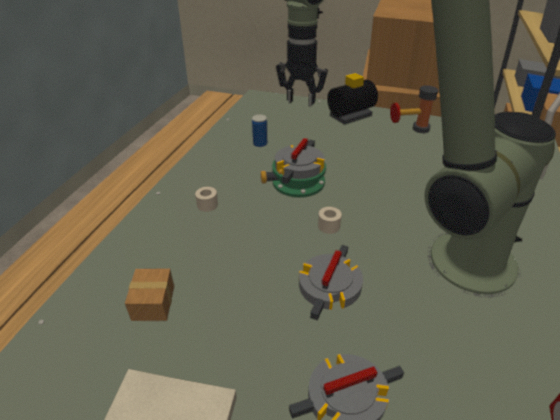

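The bar top reads 0.1257 m. Home should give 0.126, and riding on the keys would give 0.136. All three keys sit inside their notches, at (314,139), (223,190) and (310,238) px, and the side view shows the skirt flush and the bystanders where they were.

```bash
python3 -c "
from workcell import *;print(sense()['time'],job_done())"
```

```text
the job is handed in; nothing more can be done
14.65 None
```

The cap is home on the green float chamber with all three keys in its notches. I handed the job in at 14.65 s.

**What I did:** I gripped the farthest of the three caps by its red handle and rested it on the key tops about 22° short of the fit. I turned it under light pressure until it started to drop after about 19.5°. I then lowered it the remaining distance in the grip, let go and backed off 15 cm.

**Last checks:**
- **Height:** the bar top measured 0.1257 m, against 0.126 m expected when home and 0.136 m if it were still riding on the keys.
- **Fit:** all three keys show inside their notches, and the skirt looks flush in the side view.
- **Bystanders:** the rings, carton and oil can look unmoved in the side view; I did not measure their positions.
- **Contact:** nothing is touching the robot. The highest force I saw at the end of any move was about 14 N down while resting on the keys.

**Disagreements:**
- The cap seated at a yaw of about -94.4°, roughly 1° from my camera estimate of -95.3° and within the notch clearance.
- The lid-plane fit showed an apparent slope under 0.5°. I put that down to the step on the lid, not tilt.

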